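Take the middle parts tray out of the sloped stack

TASK

The press needs the middle tray of the three stacked in the sloped stand. First lift the top tray off by itself and put it aside on a free spot, then take out the middle tray and set it flat and square on the carrier plate on the stopped belt, lengthways between the plate's two end stops and without overhanging its sides; then stack the top tray back on the bottom one in the stand, flush with it all round. Don't drop the trays, don't tip their contents out, don't shift the bottom tray, and leave the other things lying where they are.

Things in the scene. Friction and masses are not known exactly. Their poses are not given: they have to be found in the camera images.
- tray_top: grey open plastic parts tray, 130 long (its x) x 60 wide (its y) x 42 high (its z), flat underside and rim; origin at the centre of its underside, z out of its open top, x pointing up the slope as it starts. The uppermost of the three; two steel pins are clipped in it (below the rim, they stay in). About 0.31 kg in all, varying by a third. Pick it up across its 60 mm width, by the long sides.
- tray_mid: grey open plastic parts tray, 130 long (its x) x 60 wide (its y) x 42 high (its z), flat underside and rim; origin at the centre of its underside, z out of its open top, x pointing up the slope as it starts. The middle one, same size; three small collars are clipped in it (below the rim, they stay in). About 0.19 kg, varying by a third. Belongs on the carrier. Pick it up across its 60 mm width once the top tray is off.
- tray_low: grey open plastic parts tray, 130 long (its x) x 60 wide (its y) x 42 high (its z), flat underside and rim; origin at the centre of its underside, z out of its open top, x pointing up the slope as it starts. The lowest of the three, lying on the stand's slope; one pin is clipped in it. It stays where it is; the top tray goes back onto its rim, so that it then lies 42 mm along this tray's z from this origin.
- tray_stand: fixed sheet-steel stand; origin on the table under the middle of its slope, which is 60 mm above the table. The slope rises at 30 degrees towards the stand's +x; its low side (-x) faces roughly the robot. The stack stands square to the slope, so it leans 30 degrees towards -x. The slope plate is 56 wide, narrower than the trays: both long sides of all trays are free.
- fence_top (a point): middle of the top edge of the stand's fence: two flat steel bars, joined at the top, 50 wide in all, 4 thick, standing 102 high square to the slope at its low end. The lower short ends of all trays lean on it.
- free_spot (a point): a point on the work surface (z = 0) between stand and carrier; at least 130 x 60 mm and room for fingers around it are always left clear, so the top tray can be put down there (or anywhere else free).
- carrier: fixed aluminium carrier plate on the belt, 180 long (its x) x 84 wide (its y); flat level top 12 above the table. Origin on the belt under its centre. Two dark end stops, 8 high and 50 wide, stand across it at x = -77 and +77, leaving 146 between them; long sides open. Either way round will do for the tray. A fixed guide rail runs along the far edge of the belt at x = 0.605, 67 high.
- loose_collar: bystander: one small knobbed cap, 28 x 29, 34 high, standing on the table in front of the carrier; origin under its centre. Not to be moved.
- red_driver: bystander: screwdriver with a red handle lying on the table near its front edge, 27 x 190 (along its y), 26 high; origin under its centre. Not to be moved.
- marker_pen: bystander: black and white marker pen lying on the table near its front edge, 17 x 135 (along its y), 16 high; origin under its centre. Not to be moved.
Not all that is in view belongs to the job. Of the things that look like the tray_top, the larger one is meant.

How it is judged:
On the way, in this order (a step that is already met when the one before it is completed fails the run):
1. the top tray alone is lifted off: it is more than 100 mm from the middle tray, which still lies in the stack (distance between tray_top and tray_mid above 0.1 m and distance of tray_mid from where it was at the start of the episode below 0.015 m), for 0.2 s.
2. the middle tray stands flat between the end stops of the carrier (x of tray_mid in the frame of carrier between -0.012 and 0.012 m and y of tray_mid in the frame of carrier between -0.012 and 0.012 m and z of tray_mid in the frame of carrier between 0.009 and 0.015 m and angle between the x axis of tray_mid and the x axis of carrier, either way round below 0.15 rad and angle between tray_mid's own z axis and vertical below 0.05 rad), for 0.3 s.
3. the top tray lies flush on the bottom tray (x of tray_top in the frame of tray_low between -0.008 and 0.008 m and y of tray_top in the frame of tray_low between -0.008 and 0.008 m and z of tray_top in the frame of tray_low between 0.039 and 0.045 m and angle between the x axis of tray_top and the x axis of tray_low, either way round below 0.1 rad and angle between the z axis of tray_top and the z axis of tray_low, either way round below 0.05 rad), for 0.3 s.
At the end, for the whole second after the job is handed in: middle tray flat on the carrier (centred within 12 mm each way, turned under 0.15 rad, either way round); top tray on the bottom tray (within 8 mm each way, turned under 0.1 rad, underside within 3 mm of its rim); bottom tray within 10 mm of its start; all at rest (all of step 2 and all of step 3 and distance of tray_low from where it was at the start of the episode below 0.01 m and linear speed of each of tray_top, tray_mid, tray_low below 0.02 m/s); the robot touches nothing.
It fails at once if a tray is dropped or thrown (moves faster than 0.6 m/s while no finger touches it) (linear speed of tray_top above 0.6 m/s and contact force between the fingers and tray_top below 0.05 N).
It fails at once if a tray is dropped or thrown (moves faster than 0.6 m/s while no finger touches it) (linear speed of tray_mid above 0.6 m/s and contact force between the fingers and tray_mid below 0.05 N).
It fails at once if a tray is tipped more than 55 degrees from level (angle between any of tray_top, tray_mid's own z axis and vertical above 0.96 rad).
It fails at once if the bottom tray is shifted more than 20 mm (distance of tray_low from where it was at the start of the episode above 0.02 m).
It fails at once if a bystander (cap, screwdriver, pen) is moved more than 20 mm (distance of any of loose_collar, red_driver, marker_pen from where it was at the start of the episode above 0.02 m).
It also fails if it takes over 72 s, if anything falls off the work surface, if the arm or the gripper's body presses on something with over 40 N, if the wrist force passes 120 N, or if a joint passes its speed limit or range.

ROBOT

A 6-joint arm with a two-finger parallel gripper is mounted at the origin on a cart in front of the work surface, level with it; the furniture and walls round the work are solid. World frame = base frame: x ahead of the robot, y to its left, z up, the work surface at z = 0. Lengths are in m, angles in rad, forces in N, time in s.
With the tool pointing down it reaches from about 0.3 to 0.775 m from the base axis. Payload 14.6 kg.
Tool frame: the origin (TCP) lies midway between the tips of the shut fingers; the grasp point (between the pads) lies 19 mm behind it; z points along the fingers, y is the direction in which the jaws open and shut (so a half turn about z gives the same grasp; the last joint's range is limited). The gripper opens to 94 mm and grips with 3 to 60 N. Pads are 16 mm wide; open, the fingers measure 119 mm over their backs; the gripper's body (75 mm by 177 mm) begins 78 mm behind the grasp point.
Start: joints at [1.055, 0.3, 1.521, -0, 1.321, -0.067], TCP at [0.239, 0.496, 0.205] pointing down, gripper open.
Joint ranges: [-3.03, 3.03], [-0.79, 2.21], [0.23, 2.52], [-1.04, 4.18], [0, 3.07], [-2.55, 2.55]. Speed limits (rad/s): [2.22, 2.22, 2.57, 3.14, 3.14, 3.14].

INTERFACE

Orientations are given as [roll, pitch, yaw] about the fixed x, y, z axes, in that order (R = Rz(yaw) Ry(pitch) Rx(roll)).
In Python, from station import readout, imaging, job gives the robot as it stands.
- The arm moves only by the tool arm_command, never from a script. Its argument "increments" is a list of rows, each an object with "gripper": the opening, from 0 (shut) to 1 (fully open); "slide": the shift along the world's x, y, z in m, a list of three; "yaw": the turn about the world's z in rad. A call has 1 to 8 rows; each row is the pose to reach, as a shift and turn from the pose commanded when the call began; what a row does not reach only later rows make up. A row lasts 1/8 s, in which the tool goes at most 62.5 mm and 10.7 degrees, less where a joint would pass 70% of its speed; a pose out of reach is approached as far as the arm can. A call with a gripper value outside its range is refused whole. The fingers move at their own pace and stop on an object; "grip_force" is the grip in N (left out, the last holds). Time passes only in rows, so rows that repeat a pose let the fingers close. It gives the time, the measured TCP pose, the force and the opening at its end, in the units of the state.
- readout.get_obs(): the state, without advancing time (a new reading comes with each control period).
- imaging.camera(name): name is "side" or "top"; returns a dict with "color" (384x512x3 uint8, red, green, blue), "mtx" (3x3 intrinsics, pixels), "D" ([k1, k2, p1, p2, k3] as OpenCV has them; the pictures are not rectified), "rvec" (rotation vector, rad) and "tvec" (3), from world to camera coordinates, as OpenCV has them. Camera axes: x right, y down, z forward; pixel columns grow to the right and rows downward; lengths in m; the calibration is good to about 2 mm. A picture is of the moment at which its call begins. There is no depth.
- job.hand_in(): hands the job in, once; it reports no verdict.
The state is a dict: "time_s": time; "qpos": joint angles; "joint_vel": joint speeds; "tau": joint torques, N m; "ee_pos": TCP position; "eef_rot": TCP orientation; "force": force on the tool from outside, world axes, zero at the start; "moment": the same for the moment, N m; "grip_width": finger opening in m.
Only numpy, scipy, OpenCV 4.12 (cv2) and the standard library are available. Lean on these libraries where they do the work, as an engineer would, in place of code of your own. Each camera call takes 0.05 s, during which the arm holds its last target. There are 200 camera calls.

## Working session

There is one attempt and no reset: what is moved stays moved. The work goes in short steps, Python scripts to look and compute and a tool call to move; the robot and the scene stay as the last step left them, time stands still between calls to the robot, and variables do not carry over. Pictures are saved under pics/ and viewed, about 8 in all and at most 12, crops included, and the job is handed in when it is done.

Besides the shell and the picture viewer there is one more tool, called after "Call:" as name(argument=value, ...), one argument or row to a line, values as JSON. arm_command: Moves the arm, as the interface text tells. Its arguments: {"type":"object","properties":{"increments":{"type":"array","items":{"type":"object","properties":{"gripper":{"type":"number"},"slide":{"type":"array","items":{"type":"number"}},"yaw":{"type":"number"}}}},"grip_force":{"type":"number"}},"required":["increments"]}

```bash
ls; mkdir -p pics; python3 - <<'E'
from station import readout, imaging
import cv2,numpy as np
o=readout.get_obs(); print({k:np.round(v,3) for k,v in o.items()})
for n in ("top","side"):
    c=imaging.camera(n); cv2.imwrite(f"pics/{n}0.png",cv2.cvtColor(c["color"],cv2.COLOR_RGB2BGR)); np.savez(f"{n}.npz",**c)
    R=cv2.Rodrigues(np.array(c["rvec"]))[0]; print(n,np.round(-R.T@np.array(c["tvec"]).ravel(),3),np.round(R,2).tolist(),np.round(c["mtx"],1).tolist(),c["D"])
E
```

```text
pics
{'time_s': np.float64(0.0), 'qpos': array([ 1.055,  0.3  ,  1.522,  0.   ,  1.321, -0.067]), 'joint_vel': array([-0.001,  0.001, -0.001,  0.   ,  0.   ,  0.002]), 'tau': array([ 3.0000e-03, -5.3179e+01, -3.5274e+01,  7.1000e-02,  2.4000e-02,
       -0.0000e+00]), 'ee_pos': array([0.238, 0.495, 0.205]), 'eef_rot': array([-3.14 , -0.   ,  2.693]), 'force': array([-0.416, -0.363, -0.01 ]), 'moment': array([-0.019, -0.029, -0.006]), 'grip_width': np.float64(0.094)}
top [ 0.24  -0.139  1.198] [[-0.0, -1.0, -0.01], [-0.99, 0.0, -0.17], [0.17, 0.01, -0.99]] [[374.4, 0.0, 256.3], [0.0, 374.4, 197.1], [0.0, 0.0, 1.0]] [-0.08505133  0.          0.          0.          0.        ]
side [-0.096 -1.203  0.745] [[0.9, -0.44, -0.0], [-0.22, -0.43, -0.88], [0.38, 0.79, -0.48]] [[461.0, 0.0, 267.6], [0.0, 461.0, 192.0], [0.0, 0.0, 1.0]] [-0.12669337  0.          0.          0.          0.        ]
```

View pics/top0.png

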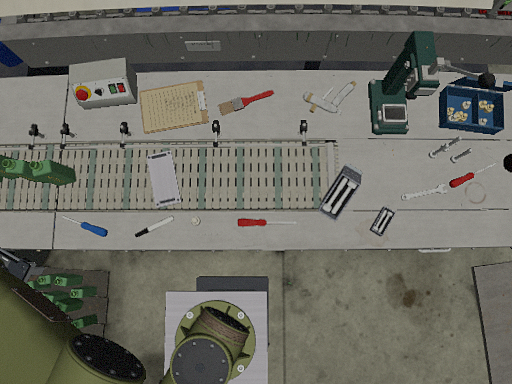

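View pics/side0.png

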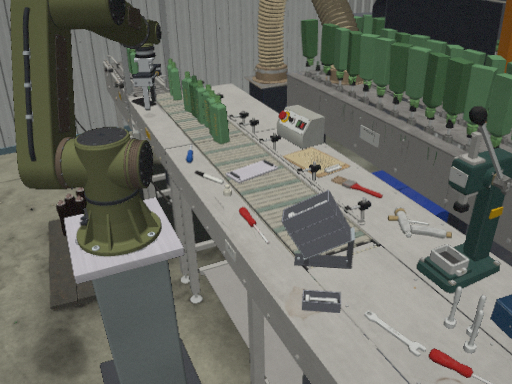

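The stack's top tray is at about (341,192) in top and (318,222) in side. A small look-alike tray lies at (382,221) in top and (321,300) in side. The stacked one is larger, so it fits the description. The carrier is at (163,178), and the belt around (250,180) is free. I'll check the enlarged crop.

```bash
python3 - <<'E'
import cv2,numpy as np
t=cv2.imread("pics/top0.png"); s=cv2.imread("pics/side0.png")
a=cv2.resize(t[155:245,310:405],None,fx=4,fy=4,interpolation=cv2.INTER_CUBIC)   #360x380
b=cv2.resize(s[185:320,265:365],None,fx=4,fy=4,interpolation=cv2.INTER_CUBIC)   #540x400
c=cv2.resize(t[143:213,140:190],None,fx=3,fy=3,interpolation=cv2.INTER_CUBIC) #210x150
im=np.zeros((580,800,3),np.uint8); im[:360,:380]=a; im[:540,390:790]=b; im[365:575,:150]=c
cv2.imwrite("pics/crop0.png",im)
E
```

```text
(no output)
```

View pics/crop0.png

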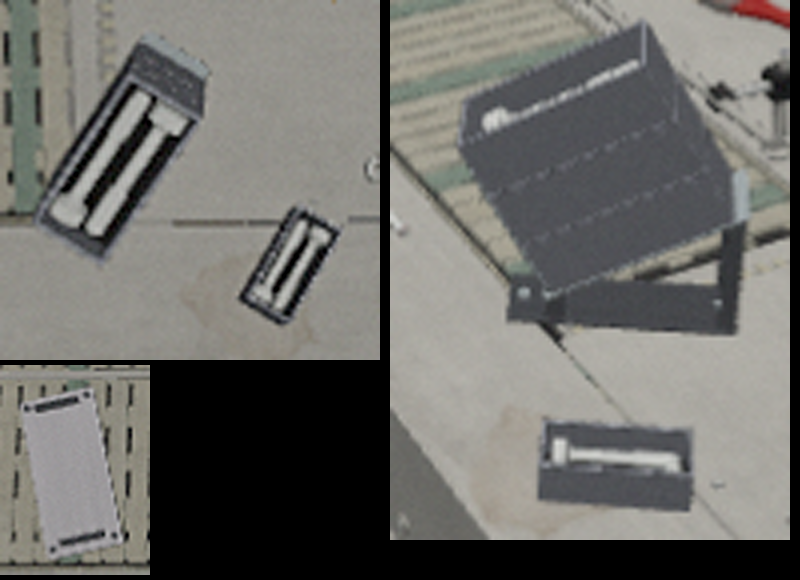

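The crop shows the large stacked tray with two pins, which matches tray_top. The small one at (382,221) is the decoy. In top, the rim corners are about (319.5,210.5), (335.7,220.5), (360,184.5) and (342.5,172). The carrier plate spans about (147,156) to (181,201). Now I'll measure.

```bash
cat > h.py <<'E'
import cv2,numpy as np
from scipy.optimize import least_squares
def load(n):
    c=np.load(n+".npz"); return {k:c[k] for k in c.files}
def plane(c,px,z):
    p=cv2.undistortPoints(np.array(px,float).reshape(-1,1,2),c["mtx"],c["D"]).reshape(-1,2)
    R=cv2.Rodrigues(c["rvec"])[0]; o=-R.T@c["tvec"].ravel()
    d=np.c_[p,np.ones(len(p))]@R; return o+d*((z-o[2])/d[:,2])[:,None]
def proj(c,X): return cv2.projectPoints(np.array(X,float).reshape(-1,1,3),c["rvec"],c["tvec"],c["mtx"],c["D"])[0].reshape(-1,2)
def tri(cs,pxs):
    out=[]
    for a,b in zip(*pxs):
        f=lambda X:np.r_[proj(cs[0],X)[0]-a,proj(cs[1],X)[0]-b]
        r=least_squares(f,[.45,-.3,.15]); out.append(np.r_[r.x,np.abs(r.fun).max()])
    return np.array(out)
E
python3 - <<'E'
from h import *
from scipy.spatial.transform import Rotation as Ro
t,s=load("top"),load("side")
np.set_printoptions(precision=4,suppress=True)
T=np.array([[319.5,210.5],[335.7,220.5],[360,184.5],[342.5,172]])
S=np.array([[283,210],[283,221],[335.5,203.5],[328.5,190.5]])
print(tri((t,s),(T,S)))
K=np.array([[-.065,.03,.042],[-.065,-.03,.042],[.065,-.03,.042],[.065,.03,.042]])
f=lambda p:np.r_[(proj(t,(Ro.from_euler('ZY',[p[3],-np.pi/6]).apply(K)+p[:3]))-T).ravel(),(proj(s,(Ro.from_euler('ZY',[p[3],-np.pi/6]).apply(K)+p[:3]))-S).ravel()]
r=least_squares(f,[.45,-.3,.15,-.5],loss='soft_l1'); print("top tray origin,yaw",r.x, r.fun.reshape(-1,2))
# carrier
hsv=cv2.cvtColor(t["color"],cv2.COLOR_RGB2HSV); g=t["color"].astype(int)
m=((g.min(2)>130)&(hsv[...,1]<25)).astype(np.uint8); w=np.zeros_like(m); w[145:213,140:190]=m[145:213,140:190]
w=cv2.morphologyEx(w,cv2.MORPH_OPEN,np.ones((5,5)))
cn=max(cv2.findContours(w,0,2)[0],key=cv2.contourArea); print(cv2.contourArea(cn))
X=plane(t,cn.reshape(-1,2),.012); print("carrier",cv2.minAreaRect((X[:,:2]*1000).astype(np.float32)))
C=plane(t,[[147.3,156.3],[170.7,151.3],[180.7,201.3],[157.3,206.3]],.012); print(C[:,:2],C.mean(0))
d=C[0]-C[3]+C[1]-C[2]; print("yaw",np.arctan2(d[1],d[0]))
print(plane(t,[[250,180],[237,222],[268,222],[196,220],[382,221]],.0)[:,:2])
E
```

```text
[[ 0.3833 -0.3105  0.1353  0.9067]
 [ 0.3566 -0.357   0.1356  0.0781]
 [ 0.4572 -0.4208  0.1906  2.549 ]
 [ 0.481  -0.3673  0.1966  1.1115]]
top tray origin,yaw [ 0.4366 -0.3742  0.1276 -0.5569] [[-1.5065 -0.1146]
 [ 0.3247  0.7494]
 [ 0.9233 -0.6589]
 [-0.4938  0.6377]
 [ 1.5597  0.315 ]
 [-0.1516  1.8652]
 [-5.0629 -1.3328]
 [ 1.5331 -0.3813]]
1029.0
carrier ((513.1768188476562, 176.9207763671875), (151.6415557861328, 83.97398376464844), 12.829408645629883)
[[0.5864 0.2314]
 [0.6027 0.1535]
 [0.4347 0.1144]
 [0.4187 0.1903]] [0.5106 0.1724 0.012 ]
yaw 0.2345078616150661
[[ 0.5064 -0.109 ]
 [ 0.3685 -0.0671]
 [ 0.3681 -0.1667]
 [ 0.3754  0.0654]
 [ 0.369  -0.5359]]
```

Call:
arm_command(
  increments=[
    {"gripper":1,"slide":[0.02,-0.03,0.05],"yaw":0},
    {"gripper":1,"slide":[0.19,-0.864,0.1],"yaw":-0.095},
    {"gripper":1,"slide":[0.19,-0.864,0.1],"yaw":-0.095},
    {"gripper":1,"slide":[0.19,-0.864,0.1],"yaw":-0.095},
    {"gripper":1,"slide":[0.19,-0.864,0.1],"yaw":-0.095},
    {"gripper":1,"slide":[0.19,-0.864,0.1],"yaw":-0.095},
    {"gripper":1,"slide":[0.19,-0.864,0.1],"yaw":-0.095},
    {"gripper":1,"slide":[0.19,-0.864,0.1],"yaw":-0.095},
  ],
)

```text
time_s: 1.1
ee_pos: [0.3456, 0.0356, 0.2813]
eef_rot: [3.141, 0.0, 2.598]
force: [1.8, 0.6, 0.4]
grip_width: 0.094
```

Call:
arm_command(
  increments=[
    {"gripper":1,"slide":[0.083,-0.4,-0.02]},
    {"gripper":1,"slide":[0.083,-0.4,-0.02]},
    {"gripper":1,"slide":[0.083,-0.4,-0.02]},
    {"gripper":1,"slide":[0.083,-0.4,-0.02]},
    {"gripper":1,"slide":[0.083,-0.4,-0.02]},
    {"gripper":1,"slide":[0.083,-0.4,-0.02]},
    {"gripper":1,"slide":[0.083,-0.4,-0.02]},
    {"gripper":1,"slide":[0.083,-0.4,-0.02]},
  ],
)

```text
invalid input
```

```bash
cat > snap.py <<'E'
import sys,cv2,numpy as np
from station import readout, imaging
# snap.py out  tx0 tx1 ty0 ty1  sx0 sx1 sy0 sy1
o=readout.get_obs(); print({k:np.round(o[k],4).tolist() for k in("time_s","ee_pos","eef_rot","force","grip_width")})
a=list(map(int,sys.argv[2:])); ims=[]
for n,r in(("top",a[:4]),("side",a[4:8])):
    c=imaging.camera(n); np.savez(f"{n}_{sys.argv[1]}.npz",**c)
    im=cv2.cvtColor(c["color"],cv2.COLOR_RGB2BGR)[r[2]:r[3],r[0]:r[1]]
    f=min(395/im.shape[1],590/im.shape[0]); im=cv2.resize(im,None,fx=f,fy=f,interpolation=cv2.INTER_CUBIC); print(n,"scale",f)
    ims.append(cv2.copyMakeBorder(im,0,595-im.shape[0],0,398-im.shape[1],cv2.BORDER_CONSTANT))
cv2.imwrite(f"pics/{sys.argv[1]}.png",np.hstack(ims))
E
python3 - <<'E'
from station import readout
o=readout.get_obs(); print(o["ee_pos"],o["eef_rot"],o["qpos"])
E
```

```text
[0.3456359  0.0356436  0.28129521] [3.14131200e+00 4.17947444e-04 2.59805600e+00] [-2.78742266e-03 -2.29132719e-01  1.89316003e+00  2.55730660e-05
  1.47706256e+00 -1.03004954e+00]
```

Yaw must be included.

Call:
arm_command(
  increments=[
    {"gripper":1,"slide":[0.083,-0.404,-0.02],"yaw":0},
    {"gripper":1,"slide":[0.083,-0.404,-0.02],"yaw":0},
    {"gripper":1,"slide":[0.083,-0.404,-0.02],"yaw":0},
    {"gripper":1,"slide":[0.083,-0.404,-0.02],"yaw":0},
    {"gripper":1,"slide":[0.083,-0.404,-0.02],"yaw":0},
    {"gripper":1,"slide":[0.083,-0.404,-0.02],"yaw":0},
    {"gripper":1,"slide":[0.083,-0.404,-0.02],"yaw":0},
    {"gripper":1,"slide":[0.083,-0.404,-0.02],"yaw":0},
  ],
)

```text
time_s: 2.1
ee_pos: [0.4285, -0.3681, 0.2595]
eef_rot: [3.141, -0.002, 2.596]
force: [-0.3, 0.4, -0.6]
grip_width: 0.0938
```

```bash
python3 snap.py s1 300 400 145 235 250 380 130 280
```

```text
{'time_s': 2.1, 'ee_pos': [0.4285, -0.3681, 0.2595], 'eef_rot': [3.1412, -0.0023, 2.5955], 'force': [-0.2987, 0.3925, -0.592], 'grip_width': 0.0938}
top scale 3.95
side scale 3.0384615384615383
```

View pics/s1.png

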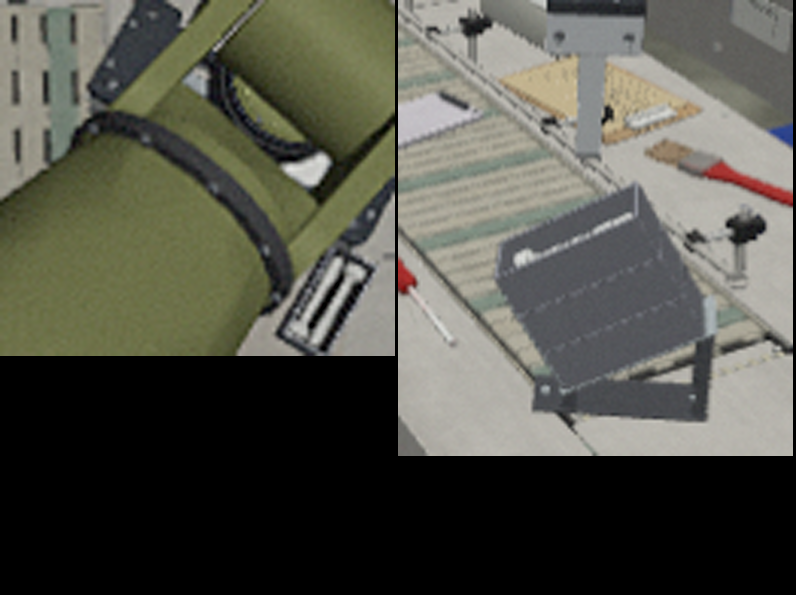

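```bash
python3 - <<'E'
from h import *
from scipy.spatial.transform import Rotation as Ro
t,s=load("top"),load("side_s1")
np.set_printoptions(precision=4,suppress=True)
T=np.array([[319.5,210.5],[335.7,220.5],[360,184.5],[342.5,172]])
S=np.array([[282.9,210.6],[282.9,221.5],[335.2,199.8],[328.7,190.2]])
print(tri((t,s),(T,S)))
K=np.array([[-.065,.03,.042],[-.065,-.03,.042],[.065,-.03,.042],[.065,.03,.042]])
W=lambda p:Ro.from_euler('ZY',[p[3],-np.pi/6]).apply(K)+p[:3]
f=lambda p:np.r_[(proj(t,W(p))-T).ravel(),(proj(s,W(p))-S).ravel()]
r=least_squares(f,[.45,-.3,.15,-.5],loss='soft_l1'); print(r.x, r.fun.reshape(-1,2))
# long-side centre check and seam/bottom: project predicted near-face corners of the whole stack
p=r.x; 
for h in(.042,0,-.042,-.084): print(h,proj(s,Ro.from_euler('ZY',[p[3],-np.pi/6]).apply([[-.065,-.03,h],[.065,-.03,h]])+p[:3]).round(1).tolist())
E
```

```text
[[ 0.3832 -0.3106  0.1337  1.0074]
 [ 0.3565 -0.3572  0.1343  0.1679]
 [ 0.4562 -0.4187  0.1997  2.8727]
 [ 0.4812 -0.3673  0.1973  0.986 ]]
[ 0.4366 -0.3734  0.13   -0.5375] [[-1.2905  0.2085]
 [ 0.7811  0.7513]
 [ 0.759  -1.1468]
 [-0.9017  0.4808]
 [ 1.2767 -0.9223]
 [ 0.0187  0.7408]
 [-4.6322  1.2242]
 [ 0.9873 -1.191 ]]
0.042 [[282.9, 222.2], [330.6, 201.0]]
0 [[291.2, 234.9], [338.3, 214.4]]
-0.042 [[299.1, 247.1], [345.9, 227.4]]
-0.084 [[306.9, 259.0], [353.1, 239.9]]
```

Call:
arm_command(
  increments=[
    {"gripper":1,"slide":[0,-0.0005,-0.05],"yaw":0.005},
    {"gripper":1,"slide":[0,-0.0005,-0.09],"yaw":0.005},
    {"gripper":1,"slide":[0,-0.0005,-0.119],"yaw":0.005},
    {"gripper":1,"slide":[0,-0.0005,-0.119],"yaw":0.005},
    {"gripper":0.5,"slide":[0,-0.0005,-0.119],"yaw":0.005},
    {"gripper":0.4,"slide":[0,-0.0005,-0.119],"yaw":0.005},
    {"gripper":0.4,"slide":[0,-0.0005,-0.119],"yaw":0.005},
    {"gripper":0.4,"slide":[0,-0.0005,-0.119],"yaw":0.005},
  ],
  grip_force=20,
)

```text
time_s: 3.2
ee_pos: [0.429, -0.3672, 0.1427]
eef_rot: [-3.141, 0.001, 2.603]
force: [-0.0, -0.2, 3.2]
grip_width: 0.0601
```

Call:
arm_command(
  increments=[
    {"gripper":0.4,"slide":[0,0,0.005],"yaw":0},
    {"gripper":0.4,"slide":[0,0,0.015],"yaw":0},
    {"gripper":0.4,"slide":[0,0,0.03],"yaw":0},
    {"gripper":0.4,"slide":[0,0,0.055],"yaw":0},
    {"gripper":0.4,"slide":[0,0,0.08],"yaw":0},
    {"gripper":0.4,"slide":[0,0,0.1],"yaw":0},
    {"gripper":0.4,"slide":[0,0,0.1],"yaw":0},
  ],
)

```text
time_s: 4.08
ee_pos: [0.4292, -0.3673, 0.2441]
eef_rot: [-3.141, 0.003, 2.603]
force: [1.2, -0.3, -2.3]
grip_width: 0.0602
```

```bash
python3 snap.py s2 300 400 145 235 240 400 110 280
```

```text
{'time_s': 4.075, 'ee_pos': [0.4292, -0.3673, 0.2441], 'eef_rot': [-3.1408, 0.0033, 2.6028], 'force': [1.19, -0.2738, -2.3127], 'grip_width': 0.0602}
top scale 3.95
side scale 2.46875
```

View pics/s2.png

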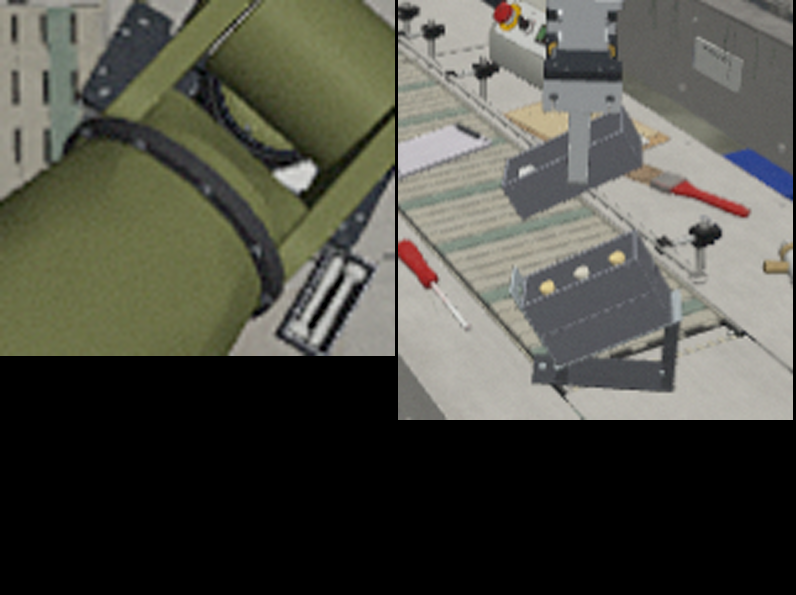

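Call:
arm_command(
  increments=[
    {"gripper":0.4,"slide":[0.004,0.02,0],"yaw":0},
    {"gripper":0.4,"slide":[0.013,0.06,0],"yaw":0},
    {"gripper":0.4,"slide":[0.025,0.11,-0.01],"yaw":0},
    {"gripper":0.4,"slide":[0.036,0.16,-0.03],"yaw":0},
    {"gripper":0.4,"slide":[0.047,0.21,-0.06],"yaw":0},
    {"gripper":0.4,"slide":[0.056,0.25,-0.09],"yaw":0},
    {"gripper":0.4,"slide":[0.06,0.276,-0.125],"yaw":0},
    {"gripper":0.4,"slide":[0.06,0.276,-0.155],"yaw":0},
  ],
)

```text
time_s: 5.18
ee_pos: [0.4882, -0.0881, 0.0855]
eef_rot: [-3.142, -0.001, 2.606]
force: [0.6, -1.0, -3.7]
grip_width: 0.0603
```

Call:
arm_command(
  increments=[
    {"gripper":0.4,"slide":[0,-0.001,-0.025],"yaw":0},
    {"gripper":0.4,"slide":[0,-0.001,-0.04],"yaw":0},
    {"gripper":0.4,"slide":[0.0043,-0.003,-0.045],"yaw":0},
    {"gripper":0.4,"slide":[0.0086,-0.005,-0.05],"yaw":0},
    {"gripper":0.4,"slide":[0.0125,-0.0075,-0.0555],"yaw":0},
    {"gripper":0.4,"slide":[0.0163,-0.0097,-0.061],"yaw":0},
  ],
  grip_force=12,
)

```text
time_s: 5.92
ee_pos: [0.5061, -0.101, 0.0264]
eef_rot: [3.141, 0.002, 2.603]
force: [1.0, 0.6, -0.7]
grip_width: 0.0599
```

Call:
arm_command(
  increments=[
    {"gripper":0.4,"slide":[0.002,-0.001,-0.006],"yaw":0},
    {"gripper":0.4,"slide":[0.004,-0.002,-0.012],"yaw":0},
    {"gripper":0.4,"slide":[0.004,-0.002,-0.014],"yaw":0},
    {"gripper":0.4,"slide":[0.004,-0.002,-0.014],"yaw":0},
  ],
)

```text
time_s: 6.42
ee_pos: [0.5087, -0.1025, 0.0117]
eef_rot: [-3.141, -0.001, 2.603]
force: [-0.5, -0.6, -3.1]
grip_width: 0.06
```

```bash
python3 snap.py s3 200 300 140 230 240 400 110 280
```

```text
{'time_s': 6.425, 'ee_pos': [0.5087, -0.1025, 0.0117], 'eef_rot': [-3.1413, -0.0012, 2.6028], 'force': [-0.459, -0.6038, -3.0567], 'grip_width': 0.06}
top scale 3.95
side scale 2.46875
```

View pics/s3.png

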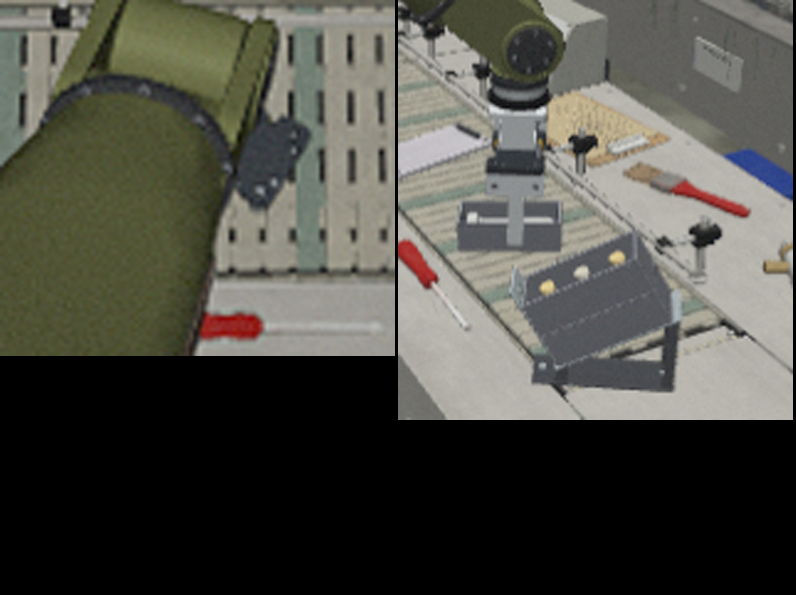

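Call:
arm_command(
  increments=[
    {"gripper":0.4,"slide":[0,0,-0.002],"yaw":0},
    {"gripper":0.7,"slide":[0,0,-0.002],"yaw":0},
    {"gripper":1,"slide":[0,0,-0.002],"yaw":0},
    {"gripper":1,"slide":[0,0,-0.002],"yaw":0},
    {"gripper":1,"slide":[0,0,0.04],"yaw":0},
    {"gripper":1,"slide":[0,0,0.1],"yaw":0},
    {"gripper":1,"slide":[-0.01,-0.04,0.16],"yaw":0},
    {"gripper":1,"slide":[-0.02,-0.09,0.2],"yaw":0},
  ],
)

```text
time_s: 7.52
ee_pos: [0.491, -0.1839, 0.2067]
eef_rot: [3.141, 0.002, 2.605]
force: [0.5, -0.0, -0.1]
grip_width: 0.0941
```

Call:
arm_command(
  increments=[
    {"gripper":1,"slide":[-0.04,-0.18,0.05],"yaw":0},
    {"gripper":1,"slide":[-0.04,-0.18,0.05],"yaw":0},
    {"gripper":1,"slide":[-0.04,-0.18,0.05],"yaw":0},
    {"gripper":1,"slide":[-0.04,-0.18,0.05],"yaw":0},
    {"gripper":1,"slide":[-0.04,-0.18,0.03],"yaw":0},
  ],
)

```text
time_s: 8.15
ee_pos: [0.4512, -0.364, 0.2349]
eef_rot: [-3.141, 0.002, 2.602]
force: [1.2, 0.5, -1.0]
grip_width: 0.0937
```

Call:
arm_command(
  increments=[
    {"gripper":1,"slide":[-0.004,-0.0135,-0.03],"yaw":0},
    {"gripper":1,"slide":[-0.004,-0.0135,-0.08],"yaw":0},
    {"gripper":1,"slide":[-0.004,-0.0135,-0.115],"yaw":0},
    {"gripper":1,"slide":[-0.004,-0.0135,-0.1285],"yaw":0},
    {"gripper":0.5,"slide":[-0.004,-0.0135,-0.1285],"yaw":0},
    {"gripper":0.4,"slide":[-0.004,-0.0135,-0.1285],"yaw":0},
    {"gripper":0.4,"slide":[-0.004,-0.0135,-0.1285],"yaw":0},
    {"gripper":0.4,"slide":[-0.004,-0.0135,-0.1285],"yaw":0},
  ],
  grip_force=20,
)

```text
time_s: 9.15
ee_pos: [0.4473, -0.3776, 0.1067]
eef_rot: [-3.141, 0.002, 2.603]
force: [0.1, -0.7, 5.0]
grip_width: 0.0599
```

Call:
arm_command(
  increments=[
    {"gripper":0.4,"slide":[0,0,0.005],"yaw":0},
    {"gripper":0.4,"slide":[0,0,0.015],"yaw":0},
    {"gripper":0.4,"slide":[0,0,0.03],"yaw":0},
    {"gripper":0.4,"slide":[0,0,0.06],"yaw":0},
    {"gripper":0.4,"slide":[0,0,0.1],"yaw":0},
    {"gripper":0.4,"slide":[0,0,0.13],"yaw":0},
    {"gripper":0.4,"slide":[0,0,0.15],"yaw":0},
    {"gripper":0.4,"slide":[0,0,0.15],"yaw":0},
  ],
)

```text
time_s: 10.15
ee_pos: [0.4473, -0.3773, 0.2578]
eef_rot: [-3.141, 0.003, 2.603]
force: [-0.1, 0.6, -1.7]
grip_width: 0.0597
```

```bash
python3 snap.py s4 130 330 130 235 220 380 110 280
```

```text
{'time_s': 10.15, 'ee_pos': [0.4473, -0.3773, 0.2578], 'eef_rot': [-3.1409, 0.0033, 2.6028], 'force': [-0.0796, 0.6017, -1.7147], 'grip_width': 0.0597}
top scale 1.975
side scale 2.46875
```

View pics/s4.png

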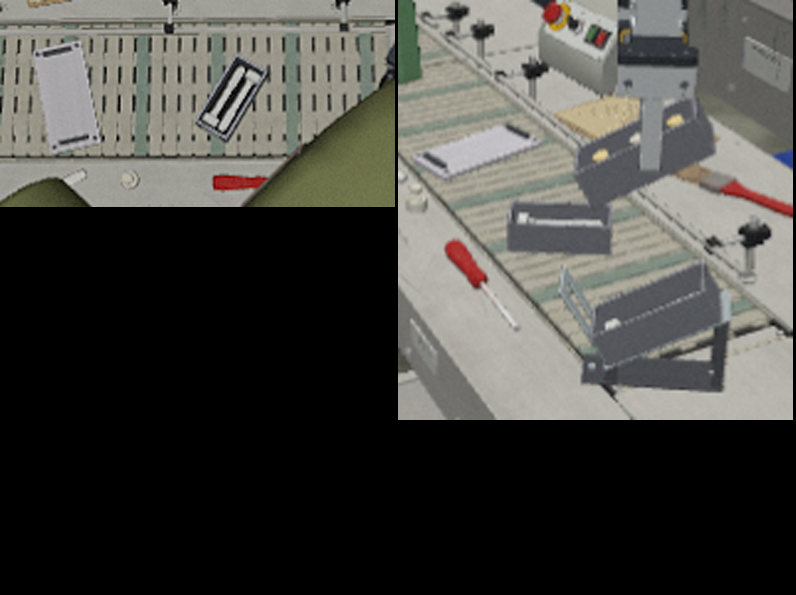

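```bash
python3 - <<'E'
from h import *
c=load("top_s4"); g=c["color"].astype(int).max(2)
m=np.zeros(g.shape,np.uint8); P=np.int32([[147,156],[171,151],[182,201],[157,207]])
k=np.zeros_like(m); cv2.fillConvexPoly(k,P,1); m=((g<110)&(k>0)).astype(np.uint8)
n,l,st,ce=cv2.connectedComponentsWithStats(m); print(st,ce)
b=[i for i in range(1,n) if st[i,4]>10]; X=plane(c,ce[b],.018); print(X, X.mean(0)); d=X[0]-X[-1]; print(np.arctan2(d[1],d[0]),np.linalg.norm(d))
h=cv2.cvtColor(c["color"],cv2.COLOR_RGB2HSV); w=((c["color"].min(2)>125)&(h[...,1]<30)).astype(np.uint8)|m
z=np.zeros_like(w); z[145:213,140:190]=w[145:213,140:190]; z=cv2.morphologyEx(z,cv2.MORPH_OPEN,np.ones((5,5)))
cn=max(cv2.findContours(z,0,2)[0],key=cv2.contourArea); print(cv2.minAreaRect((plane(c,cn.reshape(-1,2),.012)[:,:2]*1000).astype(np.float32)))
E
```

```text
[[     0      0    512    384 196498]
 [   168    152      2      2      4]
 [   152    154     14      5     36]
 [   148    157      2      1      2]
 [   173    163      1      1      1]
 [   174    167      2      7      9]
 [   176    177      1      2      2]
 [   177    182      1      2      2]
 [   178    187      1      2      2]
 [   179    192      1      2      2]
 [   180    195      3      7     12]
 [   160    198     15      5     34]
 [   177    199      2      2      3]
 [   157    204      1      1      1]] [[255.54950687 191.50699753]
 [168.5        152.5       ]
 [158.13888889 155.72222222]
 [148.5        157.        ]
 [173.         163.        ]
 [174.77777778 169.44444444]
 [176.         177.5       ]
 [177.         182.5       ]
 [178.         187.5       ]
 [179.         192.5       ]
 [181.08333333 198.41666667]
 [167.17647059 200.26470588]
 [177.66666667 199.33333333]
 [157.         204.        ]]
[[0.58618296 0.19328661 0.018     ]
 [0.44314779 0.1122167  0.018     ]
 [0.43732528 0.15719237 0.018     ]] [0.48888534 0.15423189 0.018     ]
0.23788367231561686 0.15317115731150313
((509.32098388671875, 166.520751953125), (172.9351806640625, 105.8644027709961), 12.131393432617188)
```

Call:
arm_command(
  increments=[
    {"gripper":0.4,"slide":[0.002,0.025,0],"yaw":0.05},
    {"gripper":0.4,"slide":[0.006,0.07,-0.01],"yaw":0.15},
    {"gripper":0.4,"slide":[0.011,0.12,-0.02],"yaw":0.27},
    {"gripper":0.4,"slide":[0.015,0.175,-0.03],"yaw":0.39},
    {"gripper":0.4,"slide":[0.02,0.23,-0.04],"yaw":0.51},
    {"gripper":0.4,"slide":[0.024,0.285,-0.05],"yaw":0.62},
    {"gripper":0.4,"slide":[0.029,0.34,-0.05],"yaw":0.7},
    {"gripper":0.4,"slide":[0.034,0.395,-0.05],"yaw":0.774},
  ],
)

```text
time_s: 11.25
ee_pos: [0.4804, 0.0198, 0.2048]
eef_rot: [3.141, -0.001, -2.904]
force: [0.7, -0.9, -2.0]
grip_width: 0.0603
```

Call:
arm_command(
  increments=[
    {"gripper":0.4,"slide":[0.004,0.05,-0.01],"yaw":0},
    {"gripper":0.4,"slide":[0.008,0.095,-0.03],"yaw":0},
    {"gripper":0.4,"slide":[0.011,0.13,-0.06],"yaw":0},
    {"gripper":0.4,"slide":[0.0125,0.15,-0.09],"yaw":0},
    {"gripper":0.4,"slide":[0.0125,0.1525,-0.11],"yaw":0},
    {"gripper":0.4,"slide":[0.0125,0.1525,-0.11],"yaw":0},
  ],
)

```text
time_s: 12.0
ee_pos: [0.4922, 0.1704, 0.0937]
eef_rot: [-3.141, -0.004, -2.906]
force: [-0.1, -0.0, -3.0]
grip_width: 0.0602
```

Call:
arm_command(
  increments=[
    {"gripper":0.4,"slide":[0.001,0,-0.02],"yaw":0},
    {"gripper":0.4,"slide":[0.001,0,-0.037],"yaw":0},
    {"gripper":0.4,"slide":[0.006,0.001,-0.042],"yaw":0},
    {"gripper":0.4,"slide":[0.011,0.0023,-0.047],"yaw":0},
    {"gripper":0.4,"slide":[0.0155,0.0034,-0.0525],"yaw":0},
    {"gripper":0.4,"slide":[0.0195,0.0044,-0.058],"yaw":0},
    {"gripper":0.4,"slide":[0.023,0.0052,-0.064],"yaw":0},
    {"gripper":0.4,"slide":[0.0257,0.0059,-0.07],"yaw":0},
  ],
  grip_force=12,
)

```text
time_s: 13.0
ee_pos: [0.5196, 0.1764, 0.0254]
eef_rot: [-3.142, 0.001, -2.906]
force: [1.8, 0.4, 1.1]
grip_width: 0.0597
```

Call:
arm_command(
  increments=[
    {"gripper":0.4,"slide":[0,0,0],"yaw":0},
    {"gripper":0.4,"slide":[0,0,-0.001],"yaw":0},
  ],
)

```text
time_s: 13.25
ee_pos: [0.5189, 0.1764, 0.0245]
eef_rot: [3.141, -0.001, -2.906]
force: [0.0, -0.2, 1.0]
grip_width: 0.0599
```

```bash
python3 snap.py s5 100 220 130 235 180 300 120 230
```

```text
{'time_s': 13.25, 'ee_pos': [0.5189, 0.1764, 0.0245], 'eef_rot': [3.1415, -0.0007, -2.9064], 'force': [0.0461, -0.218, 0.9515], 'grip_width': 0.0599}
top scale 3.2916666666666665
side scale 3.2916666666666665
```

View pics/s5.png

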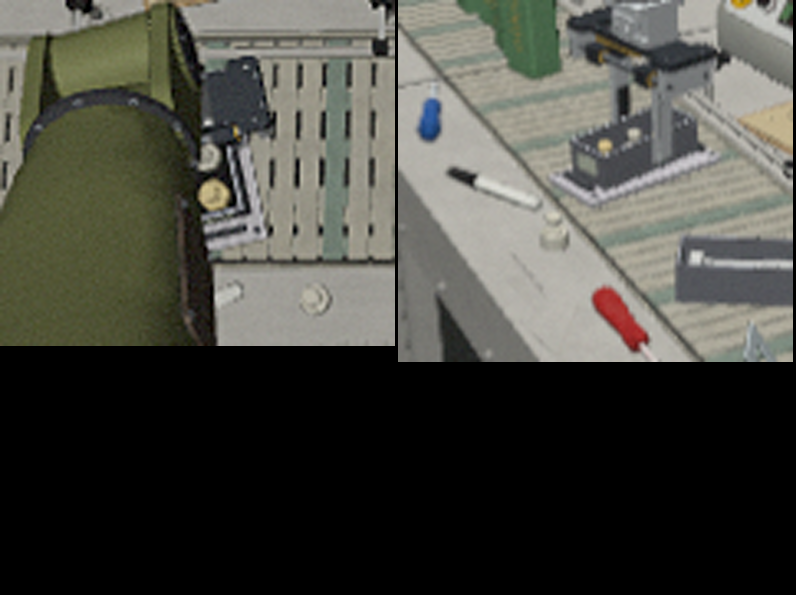

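Call:
arm_command(
  increments=[
    {"gripper":0.7,"slide":[0,0,0],"yaw":0},
    {"gripper":1,"slide":[0,0,0],"yaw":0},
    {"gripper":1,"slide":[0,0,0],"yaw":0},
    {"gripper":1,"slide":[0,0,0.03],"yaw":0},
    {"gripper":1,"slide":[0,0,0.08],"yaw":0},
    {"gripper":1,"slide":[0,0,0.14],"yaw":0},
    {"gripper":1,"slide":[-0.002,-0.05,0.16],"yaw":-0.15},
    {"gripper":1,"slide":[-0.004,-0.11,0.16],"yaw":-0.33},
  ],
)

```text
time_s: 14.35
ee_pos: [0.5157, 0.0657, 0.1867]
eef_rot: [3.141, 0.004, 3.043]
force: [1.1, -1.7, -0.3]
grip_width: 0.0942
```

Call:
arm_command(
  increments=[
    {"gripper":1,"slide":[-0.006,-0.17,-0.06],"yaw":-0.444},
    {"gripper":1,"slide":[-0.006,-0.17,-0.06],"yaw":-0.444},
    {"gripper":1,"slide":[-0.006,-0.17,-0.06],"yaw":-0.444},
    {"gripper":1,"slide":[-0.006,-0.17,-0.06],"yaw":-0.444},
    {"gripper":1,"slide":[-0.006,-0.17,-0.06],"yaw":-0.444},
  ],
)

```text
time_s: 14.98
ee_pos: [0.5094, -0.1032, 0.125]
eef_rot: [3.141, 0.0, 2.603]
force: [0.7, 0.7, 0.4]
grip_width: 0.0935
```

```bash
python3 snap.py s6 130 230 135 225 180 310 120 250; python3 - <<'E'
from h import *
c=load("top_s6"); s=load("top_s4")
def rect(c,x0,x1,y0,y1,z,th=85):
    g=c["color"].max(2); m=np.zeros(g.shape,np.uint8); m[y0:y1,x0:x1]=(g[y0:y1,x0:x1]<th)
    m=cv2.morphologyEx(m,cv2.MORPH_CLOSE,np.ones((5,5))); m=cv2.morphologyEx(m,cv2.MORPH_OPEN,np.ones((5,5)))
    cn=max(cv2.findContours(m,0,2)[0],key=cv2.contourArea)
    return cv2.contourArea(cn),cv2.minAreaRect((plane(c,cn.reshape(-1,2),z)[:,:2]*1000).astype(np.float32))
print("mid",rect(c,140,190,140,215,.054)); print("top",rect(s,225,270,155,205,.042))
E
```

```text
{'time_s': 14.975, 'ee_pos': [0.5094, -0.1032, 0.125], 'eef_rot': [3.1413, 0.0002, 2.6032], 'force': [0.6606, 0.6956, 0.389], 'grip_width': 0.0935}
top scale 3.95
side scale 3.0384615384615383
mid (630.0, ((484.26556396484375, 152.9148406982422), (205.2854461669922, 78.32394409179688), 15.647857666015625))
top (581.5, ((496.09765625, -100.49057006835938), (75.97537231445312, 126.17247009277344), 89.72984313964844))
```

View pics/s6.png

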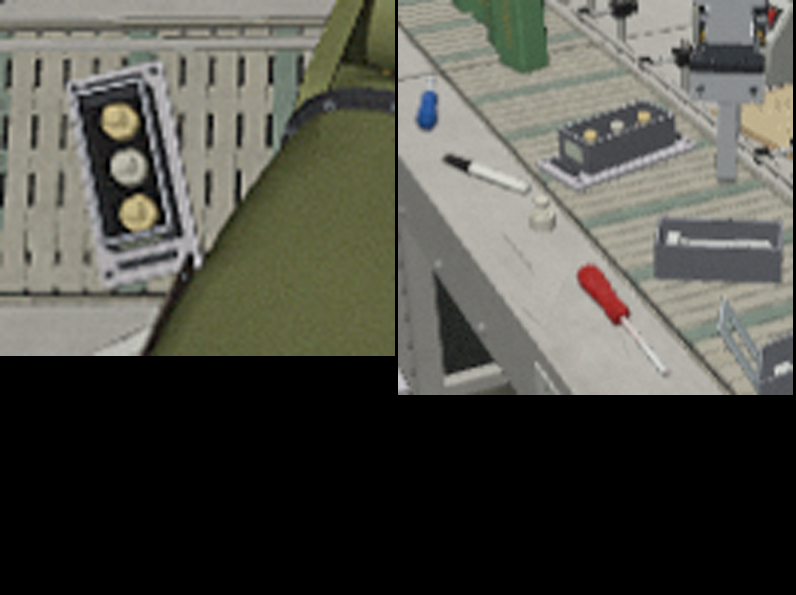

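```bash
python3 - <<'E'
from h import *
np.set_printoptions(precision=4,suppress=True)
c=load("top_s6")
X=plane(c,np.array([[103,247],[183,233],[147,75],[72,92]])/3.95+[130,135],.054); m=X.mean(0)
def rep(X):
    m=X.mean(0); d=X[2]+X[3]-X[0]-X[1]; print(X[:,:2],m,"yaw",np.arctan2(d[1],d[0]),np.linalg.norm(d)/2,np.linalg.norm(X[0]-X[1]))
rep(X); print("collar",plane(c,np.array([[128,168]])/3.95+[130,135],.040))
rep(plane(c,np.array([[196,127],[230,140],[268,68],[232,58]])/1.975+[130,130],.042))
E
```

```text
[[0.4401 0.1836]
 [0.4511 0.12  ]
 [0.5811 0.154 ]
 [0.5675 0.2149]] [0.5099 0.1681 0.054 ] yaw 0.2485159229394264 0.13274516460985053 0.06459293532411632
collar [[0.5073 0.17   0.04  ]]
[[ 0.4514 -0.0448]
 [ 0.4302 -0.0989]
 [ 0.5476 -0.16  ]
 [ 0.5646 -0.102 ]] [ 0.4984 -0.1014  0.042 ] yaw -0.4742065999883772 0.1295475785147172 0.05814645490015054
```

```bash
python3 - <<'E'
from h import *
a=cv2.cvtColor(load("top_s6")["color"],cv2.COLOR_RGB2BGR)[148:210,143:185]; b=cv2.cvtColor(load("side_s6")["color"],cv2.COLOR_RGB2BGR)[148:188,222:282]
a=cv2.resize(a,None,fx=9,fy=9,interpolation=cv2.INTER_LINEAR); b=cv2.resize(b,None,fx=6.9,fy=6.9,interpolation=cv2.INTER_LINEAR)
im=np.zeros((600,800,3),np.uint8); im[:558,:378]=a; im[:b.shape[0],382:382+b.shape[1]]=b; print(b.shape)
cv2.imwrite("pics/c6.png",im)
E
```

```text
(276, 414, 3)
```

View pics/c6.png

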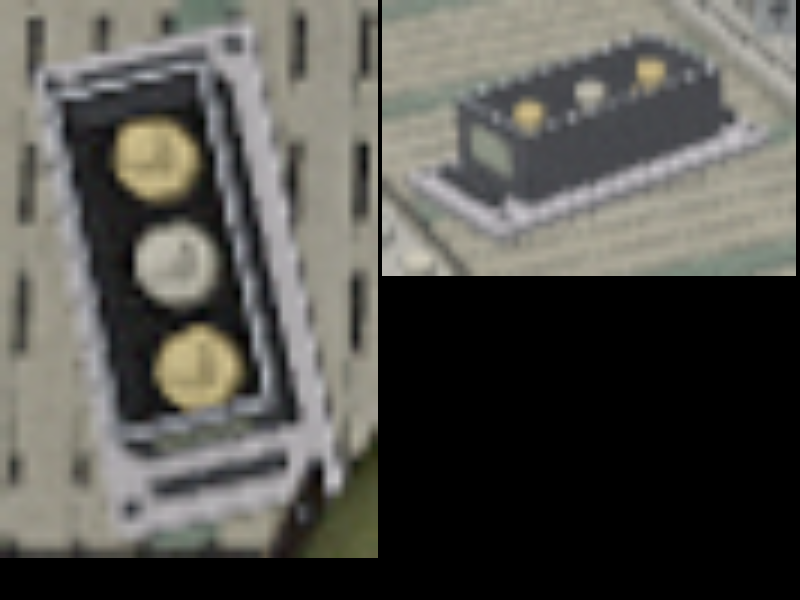

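Call:
arm_command(
  increments=[
    {"gripper":1,"slide":[-0.0007,0.0007,-0.05],"yaw":0},
    {"gripper":1,"slide":[-0.0007,0.0007,-0.095],"yaw":0},
    {"gripper":1,"slide":[-0.0007,0.0007,-0.1135],"yaw":0},
    {"gripper":1,"slide":[-0.0007,0.0007,-0.1135],"yaw":0},
    {"gripper":0.5,"slide":[-0.0007,0.0007,-0.1135],"yaw":0},
    {"gripper":0.4,"slide":[-0.0007,0.0007,-0.1135],"yaw":0},
    {"gripper":0.4,"slide":[-0.0007,0.0007,-0.1135],"yaw":0},
    {"gripper":0.4,"slide":[-0.0007,0.0007,-0.1135],"yaw":0},
  ],
  grip_force=20,
)

```text
time_s: 16.08
ee_pos: [0.5088, -0.103, 0.0116]
eef_rot: [3.141, 0.001, 2.603]
force: [-1.4, 0.8, 3.9]
grip_width: 0.0598
```

Call:
arm_command(
  increments=[
    {"gripper":0.4,"slide":[0,0,0.01],"yaw":0},
    {"gripper":0.4,"slide":[0,0,0.04],"yaw":0},
    {"gripper":0.4,"slide":[0,0,0.09],"yaw":0},
    {"gripper":0.4,"slide":[0,0,0.14],"yaw":0},
    {"gripper":0.4,"slide":[-0.003,-0.02,0.18],"yaw":0},
    {"gripper":0.4,"slide":[-0.01,-0.06,0.205],"yaw":0},
    {"gripper":0.4,"slide":[-0.018,-0.11,0.22],"yaw":0},
    {"gripper":0.4,"slide":[-0.027,-0.16,0.22],"yaw":0},
  ],
)

```text
time_s: 17.08
ee_pos: [0.4813, -0.2644, 0.233]
eef_rot: [-3.142, 0.002, 2.603]
force: [0.5, -0.2, -4.5]
grip_width: 0.0596
```

Call:
arm_command(
  increments=[
    {"gripper":0.4,"slide":[-0.008,-0.045,0],"yaw":0},
    {"gripper":0.4,"slide":[-0.016,-0.08,0],"yaw":0},
    {"gripper":0.4,"slide":[-0.024,-0.105,-0.01],"yaw":0},
    {"gripper":0.4,"slide":[-0.026,-0.118,-0.03],"yaw":0},
    {"gripper":0.4,"slide":[-0.026,-0.12,-0.04],"yaw":0},
    {"gripper":0.4,"slide":[-0.026,-0.12,-0.04],"yaw":0},
  ],
)

```text
time_s: 17.82
ee_pos: [0.4556, -0.382, 0.1902]
eef_rot: [3.141, -0.002, 2.603]
force: [0.5, 0.3, -2.7]
grip_width: 0.0596
```

```bash
python3 snap.py s7 300 400 145 235 240 380 130 280
```

```text
{'time_s': 17.825, 'ee_pos': [0.4556, -0.382, 0.1902], 'eef_rot': [3.141, -0.0019, 2.6034], 'force': [0.478, 0.3177, -2.6662], 'grip_width': 0.0596}
top scale 3.95
side scale 2.8214285714285716
```

View pics/s7.png

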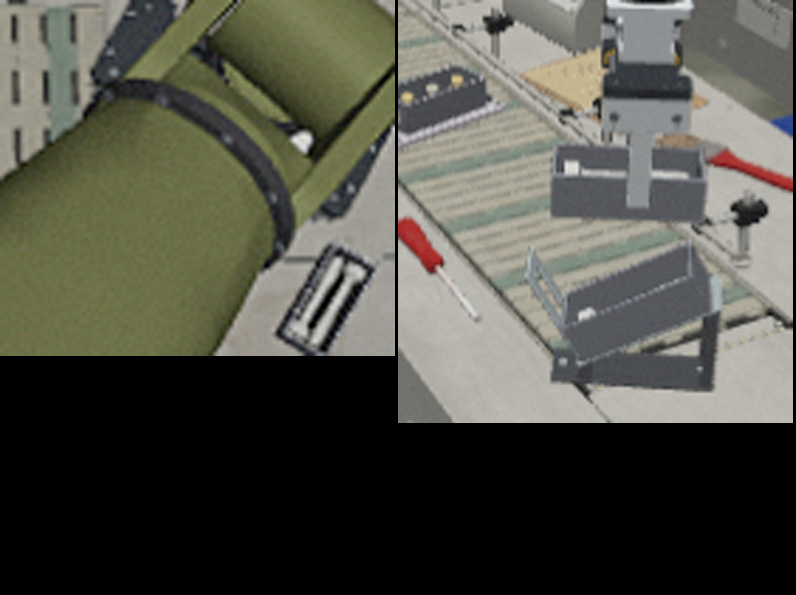

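Call:
arm_command(
  increments=[
    {"gripper":0.4,"slide":[0,-0.0005,-0.02],"yaw":0},
    {"gripper":0.4,"slide":[0,-0.0005,-0.038],"yaw":0},
    {"gripper":0.4,"slide":[0,-0.0005,-0.049],"yaw":0},
    {"gripper":0.4,"slide":[-0.002,0.0007,-0.054],"yaw":0},
    {"gripper":0.4,"slide":[-0.004,0.0019,-0.0595],"yaw":0},
  ],
  grip_force=12,
)

```text
time_s: 18.55
ee_pos: [0.4517, -0.3811, 0.1321]
eef_rot: [-3.142, 0.001, 2.603]
force: [0.8, 0.6, -0.9]
grip_width: 0.0597
```

Call:
arm_command(
  increments=[
    {"gripper":0.4,"slide":[-0.0012,0.0007,-0.0055],"yaw":0},
    {"gripper":0.4,"slide":[-0.0023,0.0013,-0.011],"yaw":0},
    {"gripper":0.4,"slide":[-0.0027,0.0015,-0.0165],"yaw":0},
    {"gripper":0.4,"slide":[-0.0029,0.0017,-0.0205],"yaw":0},
    {"gripper":0.4,"slide":[-0.0029,0.0017,-0.0225],"yaw":0},
    {"gripper":0.4,"slide":[-0.0029,0.0017,-0.0225],"yaw":0},
  ],
)

```text
time_s: 19.3
ee_pos: [0.4491, -0.3793, 0.1103]
eef_rot: [3.142, 0.001, 2.603]
force: [-1.6, 6.5, 9.3]
grip_width: 0.0604
```

```bash
python3 snap.py s8 300 400 145 235 260 370 170 280
```

```text
{'time_s': 19.3, 'ee_pos': [0.4491, -0.3793, 0.1103], 'eef_rot': [3.1415, 0.0013, 2.603], 'force': [-1.572, 6.5295, 9.2788], 'grip_width': 0.0604}
top scale 3.95
side scale 3.590909090909091
```

View pics/s8.png

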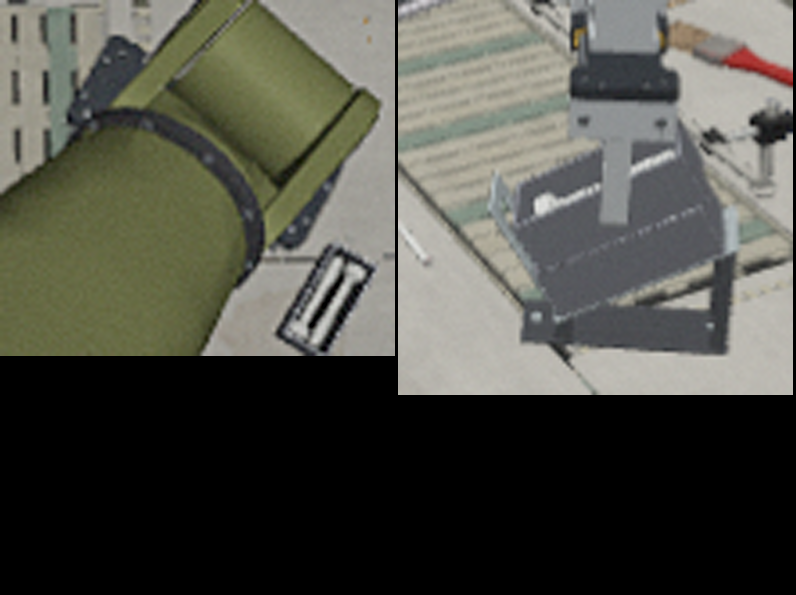

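Call:
arm_command(
  increments=[
    {"gripper":0.4,"slide":[0,0,0.001],"yaw":0},
    {"gripper":0.66,"slide":[0,0,0.001],"yaw":0},
    {"gripper":0.75,"slide":[0,0,0.001],"yaw":0},
    {"gripper":1,"slide":[0,0,0.001],"yaw":0},
    {"gripper":1,"slide":[0,0,0.001],"yaw":0},
    {"gripper":1,"slide":[0,0,0.03],"yaw":0},
    {"gripper":1,"slide":[0,0,0.08],"yaw":0},
    {"gripper":1,"slide":[0,0,0.13],"yaw":0},
  ],
  grip_force=12,
)

```text
time_s: 20.4
ee_pos: [0.4485, -0.3792, 0.2406]
eef_rot: [3.142, -0.0, 2.603]
force: [0.1, 0.2, -0.4]
grip_width: 0.0939
```

Call:
arm_command(
  increments=[
    {"gripper":1,"slide":[-0.03,0.06,0.05],"yaw":0},
    {"gripper":1,"slide":[-0.04,0.12,0.1],"yaw":0},
    {"gripper":1,"slide":[-0.06,0.18,0.1],"yaw":0},
    {"gripper":1,"slide":[-0.08,0.24,0.1],"yaw":0},
    {"gripper":1,"slide":[-0.1,0.3,0.1],"yaw":0},
    {"gripper":1,"slide":[-0.1,0.36,0.1],"yaw":0},
    {"gripper":1,"slide":[-0.1,0.41,0.1],"yaw":0},
    {"gripper":1,"slide":[-0.1,0.41,0.1],"yaw":0},
  ],
)

```text
time_s: 21.4
ee_pos: [0.348, 0.0333, 0.3396]
eef_rot: [3.141, 0.001, 2.607]
force: [-0.0, -0.3, -0.0]
grip_width: 0.0937
```

```bash
python3 snap.py s9 300 400 145 235 260 370 170 280; python3 - <<'E'
from h import *
from scipy.spatial.transform import Rotation as Ro
np.set_printoptions(precision=1,suppress=True,linewidth=150)
# silhouette of dark stack in the side view: predicted vs seen corners; stack now 2 high
c=load("side_s9"); t=load("top_s9")
p0=np.array([.4366,-.3734,.1305]); R=Ro.from_euler('ZY',[-.5388,-np.pi/6])
for n,h in(("rim",0),("seam",-.042),("bottom",-.084)):
    print(n,proj(c,R.apply([[-.065,-.03,h],[.065,-.03,h],[.065,.03,h],[-.065,.03,h]])+p0).ravel())
print("top rim",proj(t,R.apply([[-.065,.03,0],[-.065,-.03,0],[.065,-.03,0],[.065,.03,0]])+p0).ravel())
# gray values of side image around near face's seam for step detection: profiles perpendicular at both long ends
g=cv2.cvtColor(c["color"],cv2.COLOR_RGB2GRAY)
for r in range(200,262,3): print(r,' '.join('%3d'%v for v in g[r,284:362:2]))
E
```

```text
{'time_s': 21.4, 'ee_pos': [0.348, 0.0333, 0.3396], 'eef_rot': [3.1408, 0.001, 2.6067], 'force': [-0.0092, -0.3029, -0.0418], 'grip_width': 0.0937}
top scale 3.95
side scale 3.590909090909091
rim [291.2 234.7 338.4 214.2 337.2 201.8 292.1 221.8]
seam [299.1 247.  345.9 227.2 344.4 214.4 299.7 233.7]
bottom [306.9 258.9 353.2 239.8 351.4 226.6 307.1 245.3]
top rim [319.8 206.3 337.4 216.5 360.8 179.8 342.4 169.3]
200 148 148 138 130 130 134 135 134 132 131 128 122 137 151 157 160 159 149 139 144 127 145 166 171 143 148 171 157 173 171 174 174 176 177 175 178 173 176 157
203 128 128 129 134 121 122 130 139 152 157 160 153 150 137 142 149 158 157 160 159 146 141 129 138 159 116 117 153 172 146 173 171 173 177 175 173 174  28  38
206 131 147 157 160 161 164 149 136 140 146 154 162 160 163 155 152 138 141 151 161 162 147 110  76  87  87 127 113 103 163 133 108  82 172 171 175 161 167  80
209 151 141 141 147 159 160 163 161 159 149 139 139 144 161 161 164 161 152 121  98  83  85  87  84  83  85 127  87 122 169 108  68  95  66 132 153 154 157  34
212 160 164 163 150 140 146 152 161 164 165 
[... 1975 characters left out ...]
 118 155 156 144 129  95  65  57  58  56  53 166 170 172 173
251 166 173 160 152  81 141 129 129  97  80  84  85  79  81  82  81  81  82  85  96 123 120 138 125  92 100 121  81  58 104 165 139  51  58  74 172 159 170 164
254 171 167 171 174 136  60  77  83  85  80  84  84  82  83  84  85  82  93 105 142 124  56  53  48  85 155 164 170 169 172 173 138  57  53  68 174 173 174 177
257 174 167 167 166 169 142  76 151  75  77  82  86 100  85  78  73  74  71  73  76  76  73  71  73  72  73  73  76  72  79  71  69  52  56 103 171 175 174 175
260 167 169 169 168 169 146  76  83  74  76  75  56  60  78  76  72  73  74  74  73  69  73  72  75  75  72  72  74  71  74  73 133  63  58 142 173 171 175 176
```

```bash
python3 -c "
from station import job; print(job.hand_in())"
```

```text
the job is handed in; nothing more can be done
None
```

The job is handed in. The middle tray is on the carrier, and the top tray is back on the bottom tray in the stand. The robot took about 21 s of the 72 s allowed, and no verdict was reported.

- **What I did:** I lifted the top tray off and levelled it on the free belt spot. I then set the middle tray on the carrier, went back for the top tray, tilted it onto the bottom tray and moved the arm clear.
- **Middle tray:** The enlarged crop showed it flat and lengthways between the stops with about 8 mm of gap. It is about 1.5 mm off centre sideways. An earlier, rougher corner measurement had suggested about 6 mm, still inside the 12 mm limit.
- **Top tray on the stack:** The last viewed picture, taken just before release, showed it flush. After release I could only check image values, as the viewing limit was reached. They showed the end edge running through the joint without a step, and the joint where the model predicted. By the tool positions, it lies within about 2 mm of where the middle tray had been.
- **Bottom tray and bystanders:** The bottom tray's outline still matches its starting position. The bystanders were not measured again at the end, but they were not touched in any picture I viewed.
- **One anomaly:** About 9 N vertical and 6.5 N sideways showed on the tool just before I released the top tray. I backed off 1 mm before opening the fingers, and nothing shifted visibly.

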